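# Clear the photo plate and stand the fragile jug on it

### The arm

A 6-joint arm with a two-finger parallel gripper is mounted at the origin on the work surface. World frame = base frame: x ahead of the robot, y to its left, z up, the work surface at z = 0. Lengths are in m, angles in rad, forces in N, time in s.
With the tool pointing down it reaches from about 0.35 to 0.85 m from the base axis. Payload 8.1 kg.
Tool frame: the origin (TCP) lies on the centre line of the jaws, within the pads' length; the fingertips stand robot.tips_ahead ahead of it and the grasp point (between the pads) lies 6 mm ahead of it (robot.tips_ahead is the distance from the TCP to the fingertips, in m); z points along the fingers, y is the line along which they close (so a half turn about z gives the same grasp; the last joint's range is limited). The gripper opens to 93 mm and grips with 3 to 60 N. Pads are 15 mm wide; open, the fingers measure 128 mm over their backs; the gripper's body (75 mm by 188 mm) begins 65 mm behind the grasp point.
Start: joints at [1.179, 0.13, 1.488, -0, 1.523, -0.085], TCP at [0.181, 0.572, 0.244] pointing down, gripper open.
Joint ranges: [-2.96, 2.96], [-0.89, 2.26], [0.02, 2.5], [-1.34, 4.48], [0, 2.73], [-2.66, 2.66]. Speed limits (rad/s): [2.39, 2.39, 2.79, 3.14, 3.14, 3.14].

### API

Orientations are given as a rotation vector (axis times angle).
In Python, from plant import robot gives the robot as it stands.
- The arm moves only by the tool apply_moves, never from a script. Its arguments are lists of equal length, an entry for each row: "delta_pos": the shift along the tool's x, y, z in cm, a list of three; "twist": the turn about the tool's z in rad. A call has 1 to 8 rows; each row shifts and turns the commanded pose from where the row before left it, along the tool's axes as they then stand; what a row does not reach is not made up. A row lasts 1/8 s, in which the tool goes at most 62.5 mm and 10.7 degrees, less where a joint would pass 70% of its speed; a pose out of reach is approached as far as the arm can. A call with a gripper value outside its range is refused whole. "gripper" is the finger opening in cm, from 0 to 9.3, set as the call begins (left out, the last holds). The fingers move at their own pace and stop on an object; "squeeze" is the grip in N (left out, the last holds). Time passes only in rows, so rows that do not move let the fingers close. It gives the time, the measured TCP pose, the force, the opening and the grip force at its end, in the units of the state.
- robot.read_state(): the state, without advancing time (a new reading comes with each control period).
- robot.read_camera(name): name is "side" or "top"; returns a dict with "frame" (400x640x3 uint8, red, green, blue), "vertical_fov" (degrees; the focal length in pixels is half the picture's height over the tangent of half this angle, whatever the lens; pixels are square), "cx", "cy" (the principal point, pixels), "k1" (the pictures are not rectified: a ray, as slopes to the right and down, at radius r is drawn at 1 + k1 r^2 times it, then the intrinsics apply), "R" (3x3) and "t" (3): a world point X has camera coordinates R X + t. Camera axes: x right, y down, z forward; pixel columns grow to the right and rows downward; lengths in m; the calibration is good to about 2 mm. A picture is of the moment at which its call begins. There is no depth.
- robot.close_job(): hands the job in; it is judged then, once.
The state is a dict: "t": time; "q": joint angles; "dq": joint speeds; "joint_torque": joint torques, N m; "tool_pos": TCP position; "orientation": TCP orientation; "force": force on the tool from outside, world axes, zero at the start; "wrist_torque": the same for the moment, N m; "opening": finger opening in m; "gripper_force": force on a finger pad.
Only numpy, scipy, OpenCV 4.12 (cv2) and the standard library are available. Lean on these libraries where they do the work, as an engineer would, in place of code of your own. Each camera call takes 0.05 s, during which the arm holds its last target. There are 200 camera calls.

### The job

Use the scraper block to push the four loose chips off the white photo plate into the black catch tray behind it, keeping the gripper itself off the chips, and stand the block back upright on its blue mat. Then lift the fragile clay jug out of its sloping cradle and stand it upright on the circle in the middle of the plate, gently: grip it with no more than 50 N, and never drop it or press or knock it against the plate or cradle with more than 30 N. Leave the other things on the table where they are.

Things in the scene. Friction and masses are not known exactly. Their poses are not given: they have to be found in the camera images.
- station: Fixed photo station. White plate, top 40 mm above the table, 180 mm (x) by 178 mm (y) clear between two aluminium side fences 8 mm thick that rise 12 mm above the plate; its near (-x) and far (+x) edges are open. The catch tray joins its +x edge and a lamp stands at its +y side. Origin on the table under the plate's middle, z up. Place and yaw vary.
- lamp_top (a point): Photo lamp fixed to the station: a 14 mm post standing on the table at station x = +130, y = +120 mm, with a 52 mm wide head leaning over at x = +100, y = +110 mm, 275 mm tall in all. This point is the head's middle, about 260 mm above the table.
- plate_mid (a point): Middle of the plate's top face, the centre of the blue circle (84 mm across), 40 mm above the table; axes as the station's.
- tray_mid (a point): Middle of the black catch tray's floor, 5 mm above the table (35 mm below the plate top), 145 mm from the plate's middle along the station's +x. The tray is 110 mm (x) by 178 mm (y) inside and directly adjoins the plate's edge; its far wall is 60 mm high. Axes as the station's.
- scraper: Scraper block, 0.22 kg, standing on the mat: black rubber foot 30 mm (its x) by 150 mm (its y) by 30 mm high, and on it a yellow handle 24 mm (x) by 90 mm (y) by 45 mm high; 75 mm tall in all. Origin at the centre of its underside, z up.
- mat: Flat blue mat, fixed, 110 mm (its x) by 190 mm (its y), 4 mm thick. Origin at the centre of its underside on the table. It and the cradle stand one on each side of the station; which is left and which is right varies.
- cradle: Fixed wooden cradle with a cork V-trough, base plate 120 mm wide from x = -100 to +50 mm. It holds the jug with its axis leaning 40 degrees from vertical, neck towards the cradle's -x; the jug's foot rests 52 mm above the cradle's origin. The trough bears the belly on the low (-x) side only; lift the jug out along its axis. Origin on the table, z up.
- jug: Fragile terracotta jug, 0.19 to 0.3 kg, round: 136 mm tall, belly 72 mm across from 12 to 72 mm above the foot, plain neck 30 mm across from 94 to 124 mm, solid rim 40 mm across from 130 to 136 mm, flat foot 54 mm across; white and brown bands. Origin at the centre of its foot, z along its axis from foot to rim. Held by the neck it can swing in the grip.
- chip1: Loose flat terracotta chip, about 46 by 40 mm, 10 mm thick, 25 g, lying on the plate. Origin at the centre of its underside.
- chip2: Loose flat terracotta chip, about 42 by 42 mm, 10 mm thick, 25 g, lying on the plate. Origin at the centre of its underside.
- chip3: Loose flat terracotta chip, about 46 by 40 mm, 10 mm thick, 25 g, lying on the plate. Origin at the centre of its underside.
- chip4: Loose flat terracotta chip, about 44 by 40 mm, 10 mm thick, 25 g, lying on the plate. Origin at the centre of its underside.
- bottle: Bystander: white plastic bottle with red cap, 56 mm across, 160 mm tall. Origin under its centre.
- pot: Bystander: small terracotta pot, 80 mm across, 120 mm tall. Origin under its centre.
- cup: Bystander: blue cup, 64 mm across, 75 mm tall. Origin under its centre.
- labelbox: Bystander: cardboard label box, 60 by 70 by 50 mm high. Origin under its centre.
- brush: Bystander: brush, 170 mm long, lying along its x. Origin under its middle.
- spatula: Bystander: spatula, 180 mm long, lying along its x. Origin under its middle.
Things that resemble listed ones, but are neither listed nor needed, are in the scene too. There is more than one size of the scraper; the one meant has the size given above.

How it is judged:
On the way, in this order (a step that is already met when the one before it is completed fails the run):
1. all four chips have been pushed into the catch tray (x of chip1 in the frame of tray_mid between -0.052 and 0.052 m and y of chip1 in the frame of tray_mid between -0.09 and 0.09 m and z of each of chip1, chip2, chip3, chip4 in the frame of tray_mid below 0.032 m and x of chip2 in the frame of tray_mid between -0.052 and 0.052 m and y of chip2 in the frame of tray_mid between -0.09 and 0.09 m and x of chip3 in the frame of tray_mid between -0.052 and 0.052 m and y of chip3 in the frame of tray_mid between -0.09 and 0.09 m and x of chip4 in the frame of tray_mid between -0.052 and 0.052 m and y of chip4 in the frame of tray_mid between -0.09 and 0.09 m), for 0.2 s.
2. the scraper stands on its mat again, let go, with the jug not yet on the plate (x of scraper in the frame of mat between -0.05 and 0.05 m and y of scraper in the frame of mat between -0.07 and 0.07 m and z of scraper in the frame of mat below 0.01 m and angle between scraper's own z axis and vertical below 0.1 rad and linear speed of scraper below 0.02 m/s and contact force between the fingers and scraper below 0.1 N and horizontal distance between jug and plate_mid above 0.15 m), for 0.2 s.
At the end, for the whole second after the job is handed in: Chips in the catch tray, over 3 mm below plate level; scraper upright on its mat (within 50 mm in the mat's x and 70 mm in its y of the centre); jug released, at rest and upright (within 4 degrees) on the plate, its foot centre within 40 mm of the plate's middle (all of step 1 and x of scraper in the frame of mat between -0.05 and 0.05 m and y of scraper in the frame of mat between -0.07 and 0.07 m and z of scraper in the frame of mat below 0.01 m and angle between scraper's own z axis and vertical below 0.1 rad and linear speed of each of scraper, jug below 0.02 m/s and horizontal distance between jug and plate_mid below 0.04 m and z of jug in the frame of plate_mid between -0.006 and 0.006 m and angle between jug's own z axis and vertical below 0.07 rad and contact force between the fingers and jug below 0.1 N); the robot touches nothing.
It fails at once if the jug is squeezed too hard: more than about 55 N a finger (110 N on both fingers together) (contact force between the fingers and jug above 110 N).
It fails at once if the jug is knocked or pressed: more than 35 N against the station or the cradle (contact force between jug and station above 35 N or contact force between jug and cradle above 35 N).
It fails at once if the jug is dropped onto the plate: let go more than 12 mm above it, or coming down on it faster than 0.4 m/s (horizontal distance between jug and plate_mid below 0.09 m and ((z of jug in the frame of plate_mid above 0.012 m and contact force between the fingers and jug below 0.1 N) or (z of jug in the frame of plate_mid below 0.03 m and linear speed of jug above 0.4 m/s))).
It fails at once if the gripper itself touches a chip (contact force between any of the fingers, the arm and chip1 above 0.5 N or contact force between any of the fingers, the arm and chip2 above 0.5 N or contact force between any of the fingers, the arm and chip3 above 0.5 N or contact force between any of the fingers, the arm and chip4 above 0.5 N).
It fails at once if a bystander is moved more than 20 mm (distance of any of bottle, pot, cup, labelbox, brush, spatula from where it was at the start of the episode above 0.02 m).
It also fails if it takes over 72 s, if anything falls off the work surface, if the arm or the gripper's body presses on something with over 40 N, if the wrist force passes 120 N, or if a joint passes its speed limit or range.

## Working session

There is one attempt and no reset: what is moved stays moved. The work goes in short steps, Python scripts to look and compute and a tool call to move; the robot and the scene stay as the last step left them, time stands still between calls to the robot, and variables do not carry over. Pictures are saved under pics/ and viewed, at most 10 in all, crops included, and the job is handed in when it is done.

Besides the shell and the picture viewer there is one more tool, called after ">>>" by a JSON object that holds its "fn" and its "kwargs". apply_moves: Moves the arm, as the interface text tells. Its arguments: {"type":"object","properties":{"delta_pos":{"type":"array"},"twist":{"type":"array"},"gripper":{"type":"number"},"squeeze":{"type":"number"}},"required":["delta_pos","twist"]}

```bash
mkdir -p pics; ls; python3 - <<'E'
from plant import robot
import cv2,numpy as np
for n in("top","side"):
    c=robot.read_camera(n); cv2.imwrite(f"pics/{n}0.png",c["frame"][:,:,::-1])
    np.savez(f"{n}0.npz",**c)
    print(n,{k:(np.round(v,4).tolist() if k!="frame" else 0) for k,v in c.items()})
print(robot.read_state(),robot.tips_ahead)
E
```

```text
pics
top {'frame': 0, 'vertical_fov': 50.9343, 'cx': 325.2285, 'cy': 205.5535, 'k1': -0.0487, 'R': [[0.0181, -0.9998, -0.0022], [-0.9981, -0.018, -0.0592], [0.0592, 0.0033, -0.9982]], 't': [-0.0101, 0.5297, 1.2554]}
side {'frame': 0, 'vertical_fov': 46.8719, 'cx': 317.6782, 'cy': 206.7143, 'k1': -0.039, 'R': [[0.9995, -0.0248, -0.0189], [-0.0311, -0.7565, -0.6532], [0.0019, 0.6535, -0.7569]], 't': [-0.5226, 0.1505, 1.5373]}
{'t': 0.1, 'q': array([ 1.17856234e+00,  1.31069469e-01,  1.48916203e+00, -1.39958181e-07,
        1.52299201e+00, -8.53597525e-02]), 'dq': array([ 1.68814875e-04, -1.17884297e-03, -2.96504771e-03, -3.38994471e-05,
        6.88750506e-04,  7.29073772e-04]), 'joint_torque': array([ 2.04826887e-03, -5.61338711e+01, -4.93097806e+01,  7.72669259e-02,
        2.89835926e-02, -5.68680412e-05]), 'tool_pos': array([0.18102545, 0.57155199, 0.24270656]), 'orientation': array([-4.80088619e-01, -3.10430192e+00,  2.48878268e-03]), 'force': array([ 0.20149502, -0.50766822,  0.65464484]), 'wrist_torque': array([-0.01393233, -0.02082048, -0.01153129]), 'gripper_force': 0.0, 'opening': 0.09279554199231733} 0.025
```

View pics/top0.png

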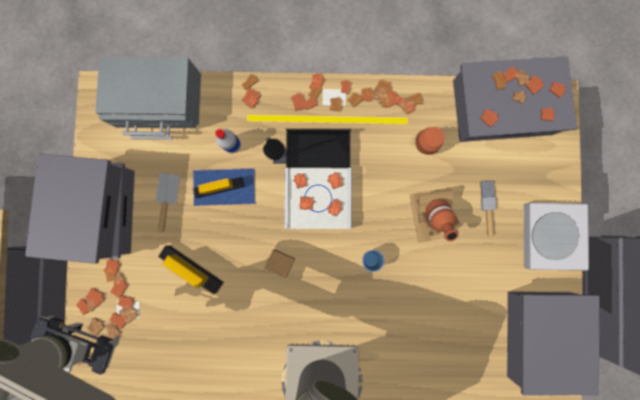

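View pics/side0.png

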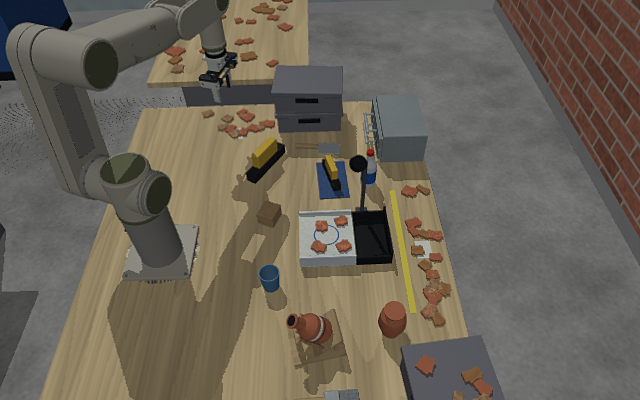

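```bash
cat > h.py <<'E'
import numpy as np,cv2
from scipy.optimize import least_squares
def load(n): return dict(np.load(n+".npz"))
def K(c):
    f=200/np.tan(np.radians(float(c["vertical_fov"]))/2); return np.array([[f,0,c["cx"]],[0,f,c["cy"]],[0,0,1]],float)
def proj(c,X):
    return cv2.projectPoints(np.atleast_2d(np.array(X,float)),cv2.Rodrigues(c["R"])[0],c["t"],K(c),np.array([float(c["k1"]),0,0,0]))[0][:,0]
def ray(c,uv):
    p=cv2.undistortPoints(np.array(uv,float).reshape(-1,1,2),K(c),np.array([float(c["k1"]),0,0,0]))[:,0]
    d=np.c_[p,np.ones(len(p))]@c["R"]; return -c["R"].T@c["t"],d
def onz(c,uv,z):
    o,d=ray(c,uv); return o+d*((z-o[2])/d[:,2])[:,None]
E
python3 - <<'E'
from h import *
def crop(n,u0,v0,w,h,s,out):
    f=load(n)["frame"][v0:v0+h,u0:u0+w,::-1]
    f=cv2.resize(f,None,fx=s,fy=s,interpolation=cv2.INTER_CUBIC)
    for i in range(0,w,20): cv2.putText(f,str(u0+i),(i*s,8),0,.3,(0,0,255)); f[:, i*s]//=2;f[:, i*s]+=60
    for j in range(0,h,20): cv2.putText(f,str(v0+j),(0,j*s),0,.3,(0,0,255)); f[j*s]//=2;f[j*s]+=60
    cv2.imwrite(out,f)
crop("top0",190,110,160,130,5,"pics/c1.png")
crop("side0",270,120,130,115,5,"pics/c2.png")
f=[]
a=cv2.resize(load("top0")["frame"][170:260,400:480,::-1],None,fx=5,fy=5,interpolation=2)
b=cv2.resize(load("side0")["frame"][290:380,280:360,::-1],None,fx=5,fy=5,interpolation=2)
for im,u0,v0 in((a,400,170),(b,280,290)):
    for i in range(0,80,10): cv2.putText(im,str(u0+i),(i*5,8),0,.3,(0,0,255)); im[:,i*5]//=2;im[:,i*5]+=60
    for j in range(0,90,10): cv2.putText(im,str(v0+j),(0,j*5),0,.3,(0,0,255)); im[j*5]//=2;im[j*5]+=60
cv2.imwrite("pics/c3.png",np.hstack([a,b]))
E
```

```text
(no output)
```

View pics/c1.png

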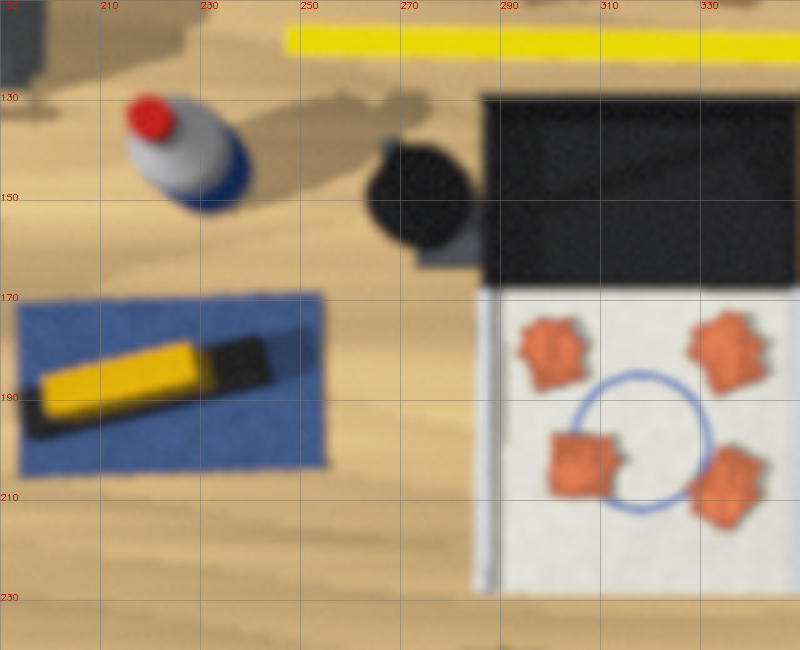

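View pics/c2.png

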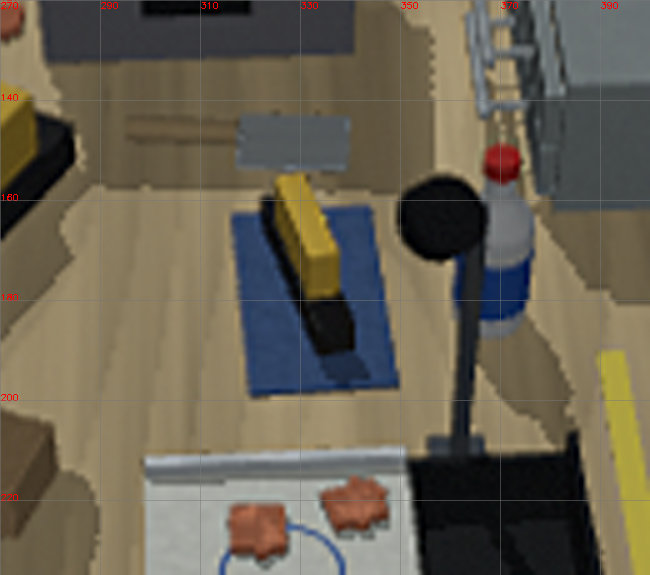

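View pics/c3.png

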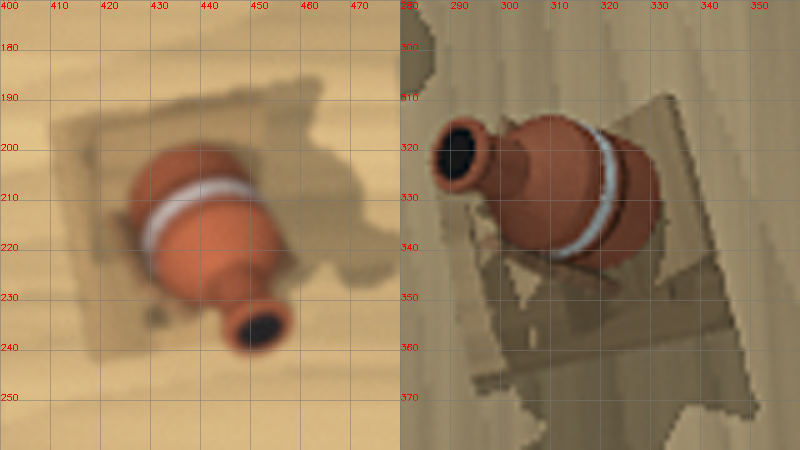

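```bash
cat > fit.py <<'E'
from h import *
from scipy.optimize import minimize
S=4
def rz(a): return np.array([[np.cos(a),-np.sin(a),0],[np.sin(a),np.cos(a),0],[0,0,1]])
def render(c,parts):
    m=np.zeros((400*S,640*S),np.uint8)
    for P in parts:
        h=cv2.convexHull(((proj(c,P)+.5)*S*16).astype(np.int32)); cv2.fillConvexPoly(m,h,255,shift=4)
    return cv2.resize(m,(640,400),interpolation=cv2.INTER_AREA)/255.
def box(x0,x1,y0,y1,z0,z1): return np.array([[x,y,z] for x in(x0,x1) for y in(y0,y1) for z in(z0,z1)])
def hsv(c,lo,hi,win):
    m=cv2.inRange(cv2.cvtColor(c["frame"],cv2.COLOR_RGB2HSV),lo,hi)
    w=np.zeros_like(m);w[win[1]:win[3],win[0]:win[2]]=1
    return m*w
def fit(cams,masks,model,p0,step):
    def e(p): return sum(((render(c,model(p))-m/255.)**2).sum() for c,m in zip(cams,masks))
    s=np.vstack([p0]+[np.array(p0)+np.eye(len(p0))[i]*step[i] for i in range(len(p0))])
    r=minimize(e,p0,method="Nelder-Mead",options=dict(initial_simplex=s,xatol=2e-4,fatol=.05))
    r=minimize(e,r.x,method="Nelder-Mead",options=dict(initial_simplex=np.vstack([r.x]+[r.x-np.eye(len(p0))[i]*step[i]*.5 for i in range(len(p0))]),xatol=2e-4,fatol=.05))
    return r.x,r.fun,[int((m>0).sum()) for m in masks]
prof=[(0,27),(12,36),(72,36),(94,15),(124,15),(130,20),(136,20)]
def jug(o,axis):
    axis=axis/np.linalg.norm(axis); a=np.cross(axis,[.3,.5,.1]);a/=np.linalg.norm(a);b=np.cross(axis,a)
    t=np.linspace(0,2*np.pi,40)[:,None]
    R=[o+axis*z/1e3+(np.cos(t)*a+np.sin(t)*b)*r/1e3 for z,r in prof]
    return [np.vstack([R[i],R[i+1]]) for i in range(len(R)-1)]
E
python3 - <<'E'
from fit import *
T,D=load("top0"),load("side0")
# station
m=hsv(T,(0,0,150),(180,60,255),(280,160,360,235))
P=cv2.findNonZero(m)
print("plate rect px",cv2.minAreaRect(P))
b=[hsv(T,(100,80,60),(130,255,255),(290,172,350,225)),hsv(D,(100,80,60),(130,255,255),(305,210,352,255))]
for c,mm in zip((T,D),b):
    (u,v),ax,_=cv2.fitEllipse(cv2.convexHull(cv2.findNonZero(mm))); print("circle",u,v,ax,onz(c,[[u+0,v+0]],.04))
# station outline in top by fit: plate with fences box
hull=np.zeros_like(m); cv2.fillConvexPoly(hull,cv2.convexHull(P),255)
def st(p): return [ (rz(p[2])@box(-.09,.09,-.089,.089,.039,.04).T).T+[p[0],p[1],0], (rz(p[2])@box(-.09,.09,.089,.097,.04,.052).T).T+[p[0],p[1],0],(rz(p[2])@box(-.09,.09,-.097,-.089,.04,.052).T).T+[p[0],p[1],0]]
c0=onz(T,[[318.5,198]],.04)[0]
print("station",fit([T],[hull],st,[c0[0],c0[1],0.],[.01,.01,.05]))
# mat
mb=hsv(T,(100,80,40),(125,255,255),(185,160,262,212)); hull=np.zeros_like(mb); cv2.fillConvexPoly(hull,cv2.convexHull(cv2.findNonZero(mb)),255)
c0=onz(T,[[224.5,187]],.004)[0]
print("mat",fit([T],[hull],lambda p:[(rz(p[2])@box(-.055,.055,-.095,.095,0,.004).T).T+[p[0],p[1],0]],[c0[0],c0[1],0.],[.01,.01,.05]))
# scraper handle
y=[hsv(T,(18,120,60),(35,255,255),(190,165,262,210)),hsv(D,(18,120,40),(35,255,255),(315,148,345,185))]
c0=onz(T,[[214,186]],.079)[0]
hm=lambda p:[(rz(p[2])@box(-.012,.012,-.045,.045,.034,.079).T).T+[p[0],p[1],0]]
p,f,n=fit([T,D],y,hm,[c0[0],c0[1],.2],[.01,.01,-.1]); print("scraper",p,f,n)
for i in range(2): print(fit([(T,D)[i]],[y[i]],hm,p,[.01,.01,-.1]))
# jug
j=[]
for c,w in((T,(422,195,462,244)),(D,(284,308,335,348))):
    mm=hsv(c,(0,100,40),(13,255,255),w)|hsv(c,(170,100,40),(180,255,255),w)
    k=cv2.morphologyEx(mm,cv2.MORPH_CLOSE,np.ones((9,9))); j.append(k)
ml=lambda p:jug(np.array([p[0],p[1],.052]),np.array([np.sin(.698)*np.cos(p[2]),np.sin(.698)*np.sin(p[2]),np.cos(.698)]))
top=onz(T,[[451,236]],.15)[0];ft=onz(T,[[438,209]],.07)[0]; yaw=np.arctan2(*(top-ft)[[1,0]])
p,f,n=fit([T,D],j,ml,[ft[0],ft[1],yaw],[.01,.01,.1]); print("jug",p,f,n)
for i in range(2): print(fit([(T,D)[i]],[j[i]],ml,p,[.01,.01,.1]))
cv2.imwrite("pics/m.png",np.hstack([j[0][190:250,415:470],j[1][300:360,280:335],y[0][160:220,190:260],y[1][140:200,310:360]]))
print("rim check",proj(T,[ml(p)[-1][40:].mean(0)]),proj(D,[ml(p)[-1][40:].mean(0)]))
o1,d1=ray(T,[[451,236]]);o2,d2=ray(D,[[291.5,320.5]]);s=np.linalg.lstsq(np.c_[d1[0],-d2[0]],o2-o1,rcond=None)[0];print("rim tri",o1+s[0]*d1[0],o2+s[1]*d2[0],ml(p)[-1][40:].mean(0))
E
```

```text
plate rect px ((317.5, 198.0), (60.0, 67.0), 90.0)Traceback (most recent call last):
  File "<stdin>", line 9, in <module>
cv2.error: OpenCV(4.12.0) /io/opencv/modules/imgproc/src/convhull.cpp:143: error: (-215:Assertion failed) total >= 0 && (depth == CV_32F || depth == CV_32S) in function 'convexHull'
```

```bash
cat > m.py <<'E'
from fit import *
T,D=load("top0"),load("side0")
m=hsv(T,(0,0,150),(180,60,255),(280,160,360,235))
P=cv2.findNonZero(m)
for c,w in((T,(295,175,342,220)),(D,(306,212,352,250))):
    mm=hsv(c,(100,35,60),(135,255,255),w); q=cv2.findNonZero(mm)
    if q is None or len(q)<6: print("no circle");continue
    (u,v),ax,_=cv2.fitEllipse(cv2.convexHull(q)); print("circle",u,v,ax,onz(c,[[u,v]],.04))
hull=np.zeros_like(m); cv2.fillConvexPoly(hull,cv2.convexHull(P),255)
def at(p,*b): return (rz(p[2])@box(*b).T).T+[p[0],p[1],0]
st=lambda p:[at(p,-.09,.09,-.089,.089,.039,.04),at(p,-.09,.09,.089,.097,.04,.052),at(p,-.09,.09,-.097,-.089,.04,.052)]
c0=onz(T,[[318.5,198]],.04)[0]
print("station",fit([T],[hull],st,[c0[0],c0[1],0.],[.01,.01,.05]))
mb=hsv(T,(100,80,40),(125,255,255),(185,160,262,212)); hull=np.zeros_like(mb); cv2.fillConvexPoly(hull,cv2.convexHull(cv2.findNonZero(mb)),255)
c0=onz(T,[[224.5,187]],.004)[0]
print("mat",fit([T],[hull],lambda p:[at(p,-.055,.055,-.095,.095,0,.004)],[c0[0],c0[1],0.],[.01,.01,.05]))
y=[hsv(T,(18,120,60),(35,255,255),(190,165,262,210)),hsv(D,(18,120,40),(35,255,255),(315,148,345,185))]
c0=onz(T,[[214,186]],.079)[0]
hm=lambda p:[at(p,-.012,.012,-.045,.045,.034,.079)]
p,f,n=fit([T,D],y,hm,[c0[0],c0[1],.2],[.01,.01,-.1]); print("scraper",p,f,n)
for i in range(2): print(fit([(T,D)[i]],[y[i]],hm,p,[.01,.01,-.1]))
j=[]
for c,w in((T,(422,195,462,244)),(D,(284,308,335,348))):
    mm=hsv(c,(0,100,40),(13,255,255),w)|hsv(c,(170,100,40),(180,255,255),w)
    j.append(cv2.morphologyEx(mm,cv2.MORPH_CLOSE,np.ones((9,9))))
ml=lambda p:jug(np.array([p[0],p[1],.052]),np.array([np.sin(.698)*np.cos(p[2]),np.sin(.698)*np.sin(p[2]),np.cos(.698)]))
top=onz(T,[[451,236]],.15)[0];ft=onz(T,[[438,209]],.07)[0]; yaw=np.arctan2(*(top-ft)[[1,0]])
p,f,n=fit([T,D],j,ml,[ft[0],ft[1],yaw],[.01,.01,.1]); print("jug",p,f,n)
for i in range(2): print(fit([(T,D)[i]],[j[i]],ml,p,[.01,.01,.1]))
M=np.hstack([j[0][190:250,415:470],j[1][300:360,280:335],y[0][160:220,190:260],y[1][140:200,310:360]])
cv2.imwrite("pics/m.png",cv2.resize(M,None,fx=3,fy=3))
o1,d1=ray(T,[[451,236]]);o2,d2=ray(D,[[291.5,320.5]]);s=np.linalg.lstsq(np.c_[d1[0],-d2[0]],o2-o1,rcond=None)[0];print("rim tri",o1+s[0]*d1[0],o2+s[1]*d2[0],ml(p)[-1][40:].mean(0))
from plant import robot
from scipy.spatial.transform import Rotation as Ro
print("tool R",Ro.from_rotvec(robot.read_state()["orientation"]).as_matrix().round(4))
E
python3 m.py
```

```text
circle 317.8454284667969 197.7832489013672 (27.11944580078125, 28.262401580810547) [[0.5511209  0.02181157 0.04      ]]
circle 326.1308288574219 234.60594177246094 (19.711318969726562, 25.84130859375) [[0.55195685 0.02004234 0.04      ]]
station (array([0.55130999, 0.02196851, 0.01355588]), np.float64(71.85908496732026), [4129])
mat (array([0.5843079 , 0.31331497, 0.03896277]), np.float64(140.0396770472895), [2042])
scraper [0.57914581 0.32451549 0.24132538] 28.025620915032682 [351, 220]
(array([0.57877382, 0.32526266, 0.2433213 ]), np.float64(13.882921953094963), [351])
(array([0.57988645, 0.32186192, 0.24045751]), np.float64(6.864190695886197), [220])
jug [ 0.53266059 -0.32588649 -2.94108023] 128.61317954632835 [950, 988]
(array([ 0.5318907 , -0.32406407, -2.93501979]), np.float64(75.3850519031142), [950])
(array([ 0.5331458 , -0.32634101, -2.92829395]), np.float64(31.747635524798156), [988])
rim tri [ 0.44548695 -0.34239315  0.1509129 ] [ 0.44884475 -0.34214283  0.15081135] [ 0.44665589 -0.34303589  0.15594874]
tool R [[-9.533e-01  3.021e-01 -6.000e-04]
 [ 3.021e-01  9.533e-01 -1.500e-03]
 [ 1.000e-04 -1.600e-03 -1.000e+00]]
```

View pics/m.png

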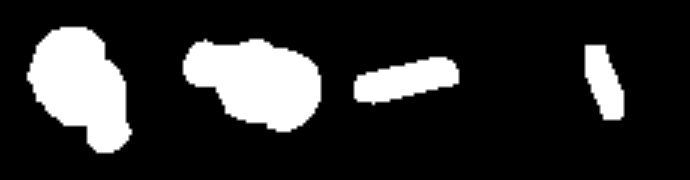

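```bash
cat > go.py <<'E'
import sys,numpy as np
from plant import robot
from scipy.spatial.transform import Rotation as Ro
s=robot.read_state();R=Ro.from_rotvec(s["orientation"]).as_matrix()
print("t",round(s["t"],2),"pos",s["tool_pos"].round(4),"a",round(np.arctan2(R[1,1],R[0,1]),4),"q",s["q"].round(2),"F",s["force"].round(2),"tq",s["wrist_torque"].round(2),"open",round(s["opening"],4),"gf",round(s["gripper_force"],1))
v=list(map(float,sys.argv[1:]))
if len(v)>3:
    a=v[3]; print("twist",round(np.arctan2(R[1,1],R[0,1])-a,3)); R=np.array([[-np.sin(a),np.cos(a),0],[np.cos(a),np.sin(a),0],[0,0,-1]])
if v: print("tool delta cm",(R.T@(np.array(v[:3])-s["tool_pos"])*100).round(2))
E
python3 go.py .579 .3245 .2 .241; python3 -c "
from h import *
T,D=load('top0'),load('side0');print(onz(T,[[219.5,133.5]],.16),onz(D,[[369.5,151]],.16))"
```

```text
t 0.1 pos [0.181  0.5716 0.2427] a 1.2639 q [ 1.18  0.13  1.49 -0.    1.52 -0.09] F [ 0.2  -0.51  0.65] tq [-0.01 -0.02 -0.01] open 0.0928 gf 0.0
twist 1.023
tool delta cm [-33.49  32.75   4.27]
[[0.71269368 0.29062639 0.16      ]] [[0.71363525 0.28793697 0.16      ]]
```

>>> {"fn": "apply_moves", "kwargs": {"delta_pos": [[0,0,0],[0,0,0],[0,0,0],[0,0,0],[0,0,0],[0,0,0]], "twist": [0.17,0.17,0.17,0.17,0.17,0.17]}}

```text
t: 0.85
tool_pos: [0.1811, 0.5717, 0.243]
orientation: [1.941, 2.47, -0.002]
force: [-0.4, -0.3, 0.1]
opening: 0.0931
gripper_force: 0.0
```

>>> {"fn": "apply_moves", "kwargs": {"delta_pos": [[-3,3,0],[-4.2,4.3,0],[-4.2,4.3,0],[-4.2,4.3,0],[-4.2,4.3,0],[-4.2,4.3,0],[-4.2,4.2,0],[-4.1,4.0,0]], "twist": [0,0,0,0,0,0,0,0]}}

```text
t: 1.85
tool_pos: [0.5779, 0.3361, 0.243]
orientation: [-1.935, -2.475, 0.001]
force: [-0.4, 0.5, -0.1]
opening: 0.0932
gripper_force: 0.0
```

```bash
python3 go.py .576 .336 .068 .241
```

```text
t 1.85 pos [0.5779 0.3361 0.243 ] a 0.2437 q [0.45 0.32 1.28 0.   1.55 0.21] F [-0.41  0.5  -0.14] tq [-0.08  0.04 -0.01] open 0.0932 gf 0.0
twist 0.003
tool delta cm [ 0.03 -0.19 17.5 ]
```

>>> {"fn": "apply_moves", "kwargs": {"delta_pos": [[0,-0.2,3],[0,0,4],[0,0,4],[0,0,3],[0,0,2],[0,0,1.5],[0,0,0],[0,0,0]], "twist": [0,0,0,0,0,0,0,0]}}

```text
t: 2.85
tool_pos: [0.5754, 0.3375, 0.07]
orientation: [1.934, 2.475, 0.003]
force: [-0.1, 1.0, -0.0]
opening: 0.0932
gripper_force: 0.0
```

>>> {"fn": "apply_moves", "kwargs": {"delta_pos": [[0,0,0],[0,0,0],[0,0,0],[0,0,0],[0,0,0],[0,0,0],[0,0,0],[0,0,0]], "twist": [0,0,0,0,0,0,0,0], "gripper": 0, "squeeze": 30}}

```text
t: 3.85
tool_pos: [0.5746, 0.3371, 0.0685]
orientation: [-1.935, -2.475, 0.0]
force: [0.4, -0.2, -0.6]
opening: 0.0237
gripper_force: 30.0
```

```bash
python3 go.py .42 .3 .2 .0136
```

```text
t 3.85 pos [0.5746 0.3371 0.0685] a 0.244 q [0.45 0.44 1.45 0.   1.25 0.21] F [ 0.44 -0.2  -0.61] tq [-0.    0.03  0.02] open 0.0237 gf 30.0
twist 0.23
tool delta cm [ -3.5  -15.5  -13.15]
```

>>> {"fn": "apply_moves", "kwargs": {"delta_pos": [[0,0,-2],[0,0,-3.5],[0,0,-4],[0,0,-3.5],[0,0,0],[0,0,0],[-1,-4,0],[-1,-4,0]], "twist": [0,0,0,0,0.115,0.115,0,0]}}

```text
t: 4.85
tool_pos: [0.4941, 0.3157, 0.1995]
orientation: [2.206, 2.236, 0.001]
force: [0.0, -0.1, -1.7]
opening: 0.0237
gripper_force: 30.0
```

>>> {"fn": "apply_moves", "kwargs": {"delta_pos": [[-1.5,-4.5,0],[-4.3,-0.5,0],[-4.3,-0.5,0],[-4.3,-0.5,0],[-4.3,-0.5,0],[-4.3,-0.5,0],[-3,-0.3,0],[-1.5,0,0]], "twist": [0,0,0,0,0,0,0,0]}}

```text
t: 5.85
tool_pos: [0.4259, 0.0387, 0.1999]
orientation: [2.207, 2.234, 0.002]
force: [0.2, 0.5, -1.9]
opening: 0.0239
gripper_force: 30.0
```

```bash
python3 go.py .426 .033 .106 .0136
```

```text
t 5.85 pos [0.4259 0.0387 0.1999] a 0.0124 q [-0.03 -0.33  2.   -0.    1.47 -0.04] F [ 0.15  0.5  -1.88] tq [-0.04  0.06 -0.02] open 0.0239 gf 30.0
twist -0.001
tool delta cm [-0.57  0.    9.39]
```

>>> {"fn": "apply_moves", "kwargs": {"delta_pos": [[-0.2,0,2],[0,0,2.5],[0,0,2.5],[0,0,1.5],[0,0,0.8],[0,0,0],[0,0,0]], "twist": [0,0,0,0,0,0,0]}}

```text
t: 6.72
tool_pos: [0.4265, 0.038, 0.1066]
orientation: [2.205, 2.236, 0.002]
force: [0.1, 0.5, -1.8]
opening: 0.0241
gripper_force: 30.0
```

```bash
python3 go.py .426 .033 .106 .0136; python3 - <<'E'
from plant import robot
import cv2
f=[cv2.resize(robot.read_camera(n)["frame"][v:v+120,u:u+120,::-1],None,fx=3.3,fy=3.3,interpolation=2) for n,u,v in(("top",265,120),("side",290,160))]
cv2.imwrite("pics/p6.png",cv2.hconcat(f))
E
```

```text
t 6.72 pos [0.4265 0.038  0.1066] a 0.014 q [-0.03 -0.24  2.1   0.    1.28 -0.05] F [ 0.09  0.5  -1.76] tq [-0.07  0.1   0.02] open 0.0241 gf 30.0
twist 0.0
tool delta cm [-0.5  -0.05  0.06]
```

View pics/p6.png

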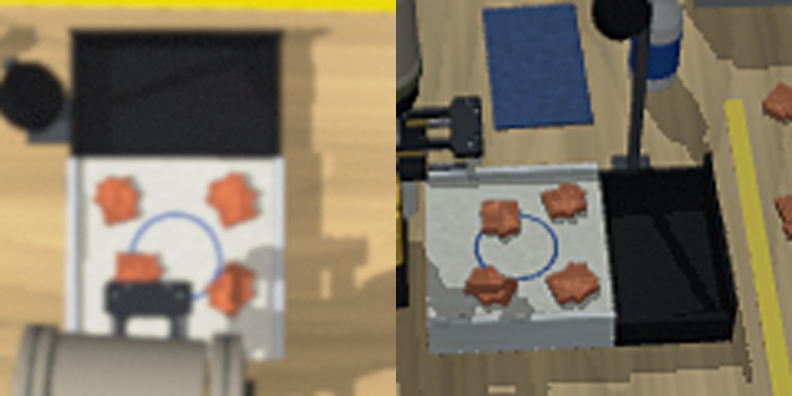

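>>> {"fn": "apply_moves", "kwargs": {"delta_pos": [[-0.5,0,0],[0,1,0],[0,1.5,0],[0,1.5,0],[0,1.5,0],[0,1.5,0],[0,1.5,0],[0,1.5,0]], "twist": [0,0,0,0,0,0,0,0]}}

```text
t: 7.82
tool_pos: [0.5268, 0.0342, 0.1055]
orientation: [-2.206, -2.237, 0.0]
force: [-0.8, -1.2, -1.9]
opening: 0.0238
gripper_force: 30.0
```

>>> {"fn": "apply_moves", "kwargs": {"delta_pos": [[0,1.5,0],[0,1.5,0],[0,1.5,0],[0,1.5,0],[0,1.5,0],[0,1.5,0],[0,1.5,0],[0,1,0]], "twist": [0,0,0,0,0,0,0,0]}}

```text
t: 8.82
tool_pos: [0.6418, 0.0358, 0.1052]
orientation: [-2.206, -2.237, 0.0]
force: [0.4, 0.5, -1.8]
opening: 0.0237
gripper_force: 30.0
```

```bash
python3 go.py .643 .035 .106 .0136; python3 - <<'E'
from plant import robot
import cv2
f=[cv2.resize(robot.read_camera(n)["frame"][v:v+120,u:u+120,::-1],None,fx=3.3,fy=3.3,interpolation=2) for n,u,v in(("top",265,100),("side",310,170))]
cv2.imwrite("pics/p7.png",cv2.hconcat(f))
E
```

```text
t 8.82 pos [0.6418 0.0358 0.1052] a 0.0138 q [-0.02  0.34  1.5   0.    1.3  -0.04] F [ 0.42  0.5  -1.75] tq [-0.04  0.05  0.05] open 0.0237 gf 30.0
twist 0.0
tool delta cm [-0.09  0.12 -0.08]
```

View pics/p7.png

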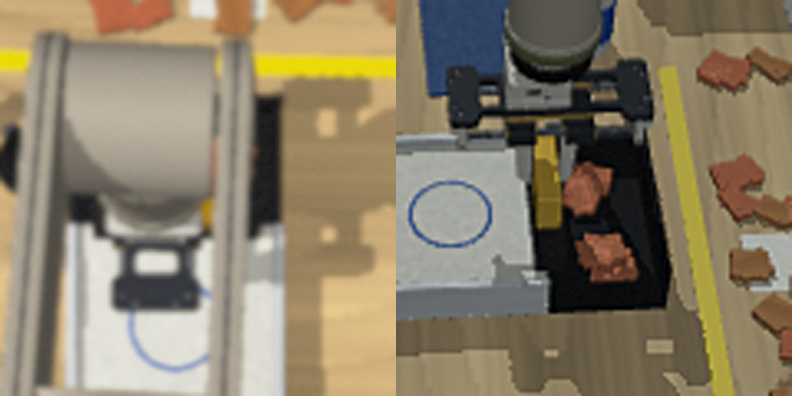

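>>> {"fn": "apply_moves", "kwargs": {"delta_pos": [[0,-2,-1],[0,-4,-2],[0,-4,-2],[0,-4,-2],[0,-4,-2],[0,-3,-0.5],[4,0,0],[4.3,0.5,0]], "twist": [0,0,0,0,0,0,0,0]}}

```text
t: 9.93
tool_pos: [0.4343, 0.1166, 0.2012]
orientation: [2.207, 2.234, 0.002]
force: [-0.0, -0.1, -1.2]
opening: 0.0239
gripper_force: 30.0
```

>>> {"fn": "apply_moves", "kwargs": {"delta_pos": [[4.5,0.5,0],[4.5,0.5,0],[4.5,0.5,0],[4.5,0.5,0],[3.5,1,0],[0,4,0],[0,4,0],[0,1,0]], "twist": [0,0,0,0,0,0,0,0]}}

```text
t: 10.92
tool_pos: [0.553, 0.3323, 0.2]
orientation: [2.207, 2.236, -0.001]
force: [0.1, -0.2, -2.7]
opening: 0.024
gripper_force: 30.0
```

```bash
python3 go.py .567 .332 .069 .0136;  python3 - <<'E'
from plant import robot
from fit import *
for n,w in(("top",(283,128,352,230)),("side",(295,205,395,265))):
    c=robot.read_camera(n); np.savez(n+"1.npz",**c)
    m=hsv(c,(0,100,50),(14,255,255),w)
    k,l,s,ce=cv2.connectedComponentsWithStats(m)
    for i in range(1,k):
        if s[i,4]>5: print(n,s[i],onz(c,[[s[i,0],s[i,1]],[s[i,0]+s[i,2],s[i,1]+s[i,3]]],.01)[:,:2]-[.6963,.0235])
E
```

```text
t 10.93 pos [0.553  0.3323 0.2   ] a 0.013 q [ 0.46  0.27  1.41 -0.    1.46  0.45] F [ 0.06 -0.2  -2.74] tq [-0.05  0.1   0.  ] open 0.024 gf 30.0
twist -0.001
tool delta cm [-0.05  1.4  13.1 ]
top [324 139  20  20 317] [[ 0.03865517 -0.01645874]
 [-0.02230355 -0.07883943]]
top [291 142  24  21 339] [[ 0.02758667  0.08477099]
 [-0.03624941  0.00971755]]
side [359 219  17  17 183] [[-0.02718498  0.08284501]
 [ 0.02376779  0.00686757]]
side [364 240  20  16 214] [[-0.01802691 -0.00822393]
 [ 0.0410315  -0.07530142]]
```

>>> {"fn": "apply_moves", "kwargs": {"delta_pos": [[0,1.2,2],[0,0,4],[0,0,3.5],[0,0,2],[0,0,1],[0,0,0.5],[0,0,0],[0,0,0]], "twist": [0,0,0,0,0,0,0,0]}}

```text
t: 12.02
tool_pos: [0.5644, 0.3333, 0.072]
orientation: [2.205, 2.236, 0.003]
force: [0.6, -0.2, -1.8]
opening: 0.0236
gripper_force: 30.0
```

```bash
python3 go.py .567 .332 .0685 .0136
```

```text
t 12.03 pos [0.5644 0.3333 0.072 ] a 0.014 q [ 0.46  0.41  1.48 -0.    1.25  0.44] F [ 0.62 -0.21 -1.82] tq [-0.05  0.03  0.05] open 0.0236 gf 30.0
twist 0.0
tool delta cm [-0.13  0.26  0.35]
```

Lower the last bit and release.

>>> {"fn": "apply_moves", "kwargs": {"delta_pos": [[0,0,0.2],[0,0,0.1],[0,0,0],[0,0,0]], "twist": [0,0,0,0]}}

```text
t: 12.52
tool_pos: [0.5641, 0.3331, 0.0685]
orientation: [2.206, 2.237, 0.001]
force: [-1.4, -1.6, 4.9]
opening: 0.024
gripper_force: 30.0
```

>>> {"fn": "apply_moves", "kwargs": {"delta_pos": [[0,0,0],[0,0,0],[0,0,0],[0,0,0],[0,0,0],[0,0,0],[0,0,0]], "twist": [0,0,0,0,0,0,0], "gripper": 7}}

```text
t: 13.4
tool_pos: [0.5636, 0.3329, 0.0676]
orientation: [2.206, 2.237, 0.0]
force: [-0.3, -0.7, -0.2]
opening: 0.0701
gripper_force: 0.0
```

>>> {"fn": "apply_moves", "kwargs": {"delta_pos": [[0,0,-1],[0,0,-3],[0,0,-4],[0,0,-4],[0,0,-4],[0,0,-4],[0,-4,-4],[0,-4,-1]], "twist": [0,0,0,0,0,0,0,0]}}

```text
t: 14.4
tool_pos: [0.484, 0.3323, 0.3223]
orientation: [2.205, 2.235, 0.01]
force: [-0.4, 0.7, 0.5]
opening: 0.07
gripper_force: 0.0
```

```bash
python3 go.py .45 -.3 .28 -1.37;  python3 - <<'E'
from plant import robot
from fit import *
a=[robot.read_camera(n) for n in("top","side")]
y=[hsv(a[0],(18,120,60),(35,255,255),(180,155,270,215)),hsv(a[1],(18,120,40),(35,255,255),(315,140,355,200))]
print([cv2.boundingRect(m) for m in y])
hm=lambda p:[(rz(p[2])@box(-.012,.012,-.045,.045,.034,.079).T).T+[p[0],p[1],0]]
p=[.567,.32,.014]
print(fit(a[1:],y[1:],hm,p,[.01,.01,.1]),fit(a,y,hm,p,[.01,.01,.1]))
E
```

```text
t 14.4 pos [0.484  0.3323 0.3223] a 0.0134 q [0.51 0.07 1.41 0.   1.65 0.5 ] F [-0.41  0.66  0.53] tq [-0.07  0.06  0.07] open 0.07 gf 0.0
twist 1.383
tool delta cm [-15.94  61.28   4.23]
[(199, 186, 36, 10), (324, 155, 8, 26)]
(array([0.56577946, 0.31938191, 0.00224537]), np.float64(7.3882968089196455), [175]) (array([0.56530367, 0.32111918, 0.01556041]), np.float64(27.49024221453287), [323, 175])
```

>>> {"fn": "apply_moves", "kwargs": {"delta_pos": [[0,0,0],[0,0,0],[0,0,0],[0,0,0],[0,0,0],[0,0,0],[0,0,0],[0,0,0]], "twist": [0.173,0.173,0.173,0.172,0.172,0.172,0.172,0.172]}}

```text
t: 15.5
tool_pos: [0.4841, 0.3316, 0.3177]
orientation: [3.126, 0.313, 0.0]
force: [0.5, -0.3, -0.4]
opening: 0.0699
gripper_force: 0.0
```

>>> {"fn": "apply_moves", "kwargs": {"delta_pos": [[-1,4,0],[-1.2,5.2,0],[-1.2,5.2,0],[-1.2,5.2,0],[-1.2,5.2,0],[-1.2,5.2,0],[-1.2,5.2,0],[-1.2,5.2,0]], "twist": [0,0,0,0,0,0,0,0]}}

```text
t: 16.5
tool_pos: [0.4741, -0.085, 0.318]
orientation: [3.125, 0.322, 0.001]
force: [0.4, -0.0, -0.3]
opening: 0.0699
gripper_force: 0.0
```

>>> {"fn": "apply_moves", "kwargs": {"delta_pos": [[-1.2,5.2,0],[-1.2,5.2,0],[-1.2,5.2,0],[-1.2,5.2,0],[-0.5,3,0],[0,0,0]], "twist": [0,0,0,0,0,0]}}

```text
t: 17.25
tool_pos: [0.4703, -0.329, 0.3171]
orientation: [-3.125, -0.318, 0.001]
force: [-0.7, 0.6, -0.1]
opening: 0.0698
gripper_force: 0.0
```

```bash
python3 go.py .4672 -.3396 .148 -1.366
```

```text
t 17.25 pos [ 0.4703 -0.329   0.3171] a -1.3682 q [-0.7   0.04  1.45 -0.    1.65  0.67] F [-0.75  0.61 -0.12] tq [-0.    0.16  0.04] open 0.0698 gf 0.0
twist -0.002
tool delta cm [-0.52  0.97 16.91]
```

>>> {"fn": "apply_moves", "kwargs": {"delta_pos": [[-0.5,0.9,2],[0,0,4],[0,0,4],[0,0,2.5],[0,0,0],[0,0,0]], "twist": [0,0,0,0,0,0]}}

```text
t: 18.0
tool_pos: [0.4682, -0.3363, 0.1935]
orientation: [3.124, 0.324, 0.001]
force: [-0.5, 0.2, 0.1]
opening: 0.0703
gripper_force: 0.0
```

```bash
python3 go.py .4672 -.3396 .148 -1.366;  python3 - <<'E'
from plant import robot
import cv2
f=[cv2.resize(robot.read_camera(n)["frame"][v:v+100,u:u+100,::-1],None,fx=4,fy=4,interpolation=2) for n,u,v in(("top",395,170),("side",260,270))]
cv2.imwrite("pics/p9.png",cv2.hconcat(f))
E
```

```text
t 18.0 pos [ 0.4682 -0.3363  0.1935] a -1.3643 q [-0.71  0.09  1.62 -0.    1.43  0.65] F [-0.52  0.25  0.06] tq [-0.08  0.15  0.05] open 0.0703 gf 0.0
twist 0.002
tool delta cm [-0.17  0.3   4.55]
```

View pics/p9.png

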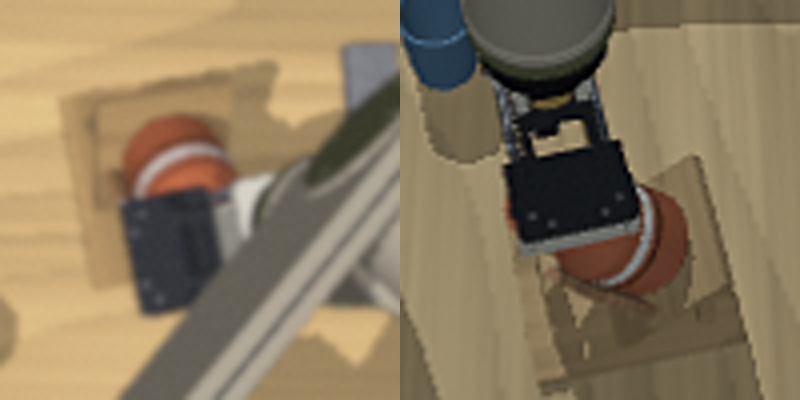

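>>> {"fn": "apply_moves", "kwargs": {"delta_pos": [[-0.1,0.2,1.5],[0,0,1.5],[0,0,1],[0,0,0.5],[0,0,0],[0,0,0]], "twist": [0,0,0,0,0,0]}}

```text
t: 18.85
tool_pos: [0.4676, -0.3389, 0.1481]
orientation: [3.124, 0.323, 0.001]
force: [0.8, -0.0, 0.7]
opening: 0.0699
gripper_force: 0.0
```

```bash
python3 go.py .4672 -.3396 .148 -1.366
```

```text
t 18.85 pos [ 0.4676 -0.3389  0.1481] a -1.365 q [-0.72  0.13  1.66 -0.    1.35  0.65] F [ 0.77 -0.03  0.73] tq [-0.06  0.15 -0.02] open 0.0699 gf 0.0
twist 0.001
tool delta cm [-0.05  0.06  0.01]
```

>>> {"fn": "apply_moves", "kwargs": {"delta_pos": [[0,0,0],[0,0,0],[0,0,0],[0,0,0],[0,0,0],[0,0,0],[0,0,0],[0,0,0]], "twist": [0,0,0,0,0,0,0,0], "gripper": 0, "squeeze": 10}}

```text
t: 19.85
tool_pos: [0.4672, -0.3389, 0.1481]
orientation: [3.125, 0.322, -0.0]
force: [-3.5, -0.4, 6.0]
opening: 0.0311
gripper_force: 8.8
```

```bash
python3 go.py
```

```text
t 19.85 pos [ 0.4672 -0.3389  0.1481] a -1.3652 q [-0.72  0.13  1.66 -0.    1.35  0.65] F [-3.48 -0.35  6.04] tq [-0.03  0.79 -0.05] open 0.0311 gf 8.8
```

>>> {"fn": "apply_moves", "kwargs": {"delta_pos": [[0,0,0],[0,0,0],[-0.2,0,-0.3],[0,0,0]], "twist": [0,0,0,0], "gripper": 4.2}}

```text
t: 20.35
tool_pos: [0.4654, -0.3392, 0.1509]
orientation: [3.125, 0.323, 0.001]
force: [0.1, -0.3, -0.5]
opening: 0.0418
gripper_force: 0.0
```

>>> {"fn": "apply_moves", "kwargs": {"delta_pos": [[0,0,0],[0,0,0],[0,0,0],[0,0,0],[0,0,0],[0,0,0]], "twist": [0,0,0,0,0,0], "gripper": 0, "squeeze": 12}}

```text
t: 21.1
tool_pos: [0.4654, -0.3391, 0.1506]
orientation: [3.125, 0.323, 0.0]
force: [1.2, -0.1, -0.7]
opening: 0.0306
gripper_force: 10.2
```

```bash
python3 go.py
```

```text
t 21.1 pos [ 0.4654 -0.3391  0.1506] a -1.365 q [-0.72  0.13  1.66 -0.    1.35  0.65] F [ 1.19 -0.13 -0.73] tq [-0.18 -0.02 -0.07] open 0.0306 gf 10.2
```

>>> {"fn": "apply_moves", "kwargs": {"delta_pos": [[0,0,0],[0,0,0],[-0.35,0,-0.4],[-0.65,0,-0.8],[-0.65,0,-0.8],[-0.65,0,-0.8],[0,0,0],[0,0,0]], "twist": [0,0,0,0,0,0,0,0], "squeeze": 20}}

```text
t: 22.1
tool_pos: [0.4427, -0.3437, 0.1785]
orientation: [-3.125, -0.322, 0.0]
force: [0.2, -0.6, -2.5]
opening: 0.03
gripper_force: 19.9
```

```bash
python3 go.py
```

```text
t 22.1 pos [ 0.4427 -0.3437  0.1785] a -1.3652 q [-0.75  0.06  1.68  0.    1.4   0.61] F [ 0.24 -0.62 -2.54] tq [-0.08  0.24  0.01] open 0.03 gf 19.9
```

>>> {"fn": "apply_moves", "kwargs": {"delta_pos": [[-0.6,0,-0.8],[-0.8,0,-1],[-0.8,0,-1.2],[-0.8,0,-1.4],[-0.8,0,-1.6],[-0.4,0,-1.5],[0,0,-1.5],[0,0,-1]], "twist": [0,0,0,0,0,0,0,0]}}

```text
t: 23.1
tool_pos: [0.4021, -0.3526, 0.28]
orientation: [3.124, 0.323, 0.001]
force: [0.6, 0.3, -2.5]
opening: 0.0301
gripper_force: 19.9
```

```bash
cat > jt.py <<'E'
from plant import robot
from fit import *
s=robot.read_state();tp=s["tool_pos"]
j=[];C=[]
def mask(c):
    mm=hsv(c,(0,100,30),(13,255,255),(0,0,640,400))|hsv(c,(170,100,30),(180,255,255),(0,0,640,400))
    u,v=proj(c,[[tp[0],tp[1],tp[2]-.075]])[0].astype(int)
    w=np.zeros_like(mm);w[max(v-30,0):v+32,u-30:u+30]=1
    m=cv2.morphologyEx(mm*w,cv2.MORPH_CLOSE,np.ones((7,7)));k,l,st,_=cv2.connectedComponentsWithStats(m)
    return ((l==1+st[1:,4].argmax())*255).astype(np.uint8),(u,v)
c=robot.read_camera("side");m,uv=mask(c)
import sys
L=float(sys.argv[1]) if len(sys.argv)>1 else -2.937
g=tp-[0,0,.012]  # neck point h~106
# only the lower part (belly) is visible: fit tilt in lean plane and along it
def ml(p):
    u=np.array([np.sin(p[0])*np.cos(L),np.sin(p[0])*np.sin(L),np.cos(p[0])])+p[1]*np.array([-np.sin(L),np.cos(L),0]);u/=np.linalg.norm(u)
    return jug(g-u*(.106+p[2]),u)[:2]
best=min((fit([c],[m],ml,[t0,0.,0.],[.15,.1,.005]) for t0 in(0.,.3,.6)),key=lambda r:r[1]);p=best[0]
print("tilt deg",np.degrees(p[:2]).round(1),"dh",p[2].round(4),"res",best[1:],"foot z",(ml(p)[0][:40].mean(0)).round(4))
cv2.imwrite("pics/jt.png",cv2.resize(np.hstack([c["frame"][uv[1]-40:uv[1]+40,uv[0]-45:uv[0]+45,::-1],cv2.cvtColor(m,cv2.COLOR_GRAY2BGR)[uv[1]-40:uv[1]+40,uv[0]-45:uv[0]+45],cv2.cvtColor((render(c,ml(p))*255).astype(np.uint8),cv2.COLOR_GRAY2BGR)[uv[1]-40:uv[1]+40,uv[0]-45:uv[0]+45]]),None,fx=2.8,fy=2.8))
E
python3 go.py; python3 jt.py
```

```text
t 23.1 pos [ 0.4021 -0.3526  0.28  ] a -1.365 q [-0.82 -0.06  1.62  0.    1.58  0.55] F [ 0.59  0.31 -2.49] tq [-0.05  0.24 -0.04] open 0.0301 gf 19.9
tilt deg [ 7.5 24.6] dh 0.5071 res (np.float64(247.84116878123797), [464]) foot z [ 0.4247 -0.1005 -0.2904]
```

```bash
cat > jt.py <<'E'
from plant import robot
from fit import *
import sys
L=float(sys.argv[1]) if len(sys.argv)>1 else -2.937
H=float(sys.argv[2]) if len(sys.argv)>2 else .106
tp=robot.read_state()["tool_pos"];g=tp-[0,0,.012]
def ml(t):
    u=np.array([np.sin(t)*np.cos(L),np.sin(t)*np.sin(L),np.cos(t)]); return jug(g-u*H,u)[:2]
for n in("side","top"):
    c=robot.read_camera(n)
    mm=hsv(c,(0,100,25),(13,255,255),(0,0,640,400))|hsv(c,(170,100,25),(180,255,255),(0,0,640,400))
    r=[]
    for d in range(-15,56,5):
        m=render(c,ml(np.radians(d)))>.5; ring=(cv2.dilate(m.astype(np.uint8),np.ones((9,9)))>0)&~m
        r.append((d,round((mm[m]>0).mean(),2),round((mm[ring]>0).mean(),2)))
    print(n,r)
    u,v=proj(c,[g-[0,0,.08]])[0].astype(int)
    M=c["frame"][v-40:v+40,u-45:u+45,::-1]
    cv2.imwrite(f"pics/j_{n}.png",cv2.resize(M,None,fx=4,fy=4))
E
python3 jt.py; python3 -c "
import cv2;cv2.imwrite('pics/jj.png',cv2.hconcat([cv2.imread('pics/j_side.png'),cv2.imread('pics/j_top.png')]))"
```

```text
side [(-15, np.float64(0.01), np.float64(0.03)), (-10, np.float64(0.02), np.float64(0.04)), (-5, np.float64(0.03), np.float64(0.07)), (0, np.float64(0.04), np.float64(0.14)), (5, np.float64(0.06), np.float64(0.21)), (10, np.float64(0.11), np.float64(0.22)), (15, np.float64(0.17), np.float64(0.24)), (20, np.float64(0.23), np.float64(0.25)), (25, np.float64(0.29), np.float64(0.26)), (30, np.float64(0.35), np.float64(0.21)), (35, np.float64(0.42), np.float64(0.11)), (40, np.float64(0.45), np.float64(0.06)), (45, np.float64(0.42), np.float64(0.09)), (50, np.float64(0.39), np.float64(0.13)), (55, np.float64(0.37), np.float64(0.15))]
top [(-15, np.float64(0.02), np.float64(0.21)), (-10, np.float64(0.06), np.float64(0.24)), (-5, np.float64(0.12), np.float64(0.23)), (0, np.float64(0.18), np.float64(0.21)), (5, np.float64(0.24), np.float64(0.2)), (10, np.float64(0.29), np.float64(0.2)), (15, np.float64(0.32), np.float64(0.21)), (20, np.float64(0.37), np.float64(0.24)), (25, np.float64(0.43), np.float64(0.23)), (30, np.float64(0.49), np.float64(0.2)), (35, np.float64(0.54), np.float64(0.12)), (40, np.float64(0.58), np.float64(0.05)), (45, np.float64(0.59), np.float64(0.03)), (50, np.float64(0.58), np.float64(0.03)), (55, np.float64(0.56), np.float64(0.05))]
```

>>> {"fn": "apply_moves", "kwargs": {"delta_pos": [[0,0,0],[0,0,0],[0,0,0],[0,0,0]], "twist": [0,0,0,0], "squeeze": 11}}

```text
t: 23.75
tool_pos: [0.4017, -0.3523, 0.2784]
orientation: [-3.125, -0.323, 0.0]
force: [-0.1, -0.2, -2.6]
opening: 0.0306
gripper_force: 11.2
```

```bash
python3 go.py; python3 jt.py|cut -c1-3,330-700
```

```text
t 23.75 pos [ 0.4017 -0.3523  0.2784] a -1.365 q [-0.82 -0.06  1.62  0.    1.58  0.55] F [-0.06 -0.21 -2.59] tq [-0.04  0.23 -0.01] open 0.0306 gf 11.2
sid64(0.26)), (25, np.float64(0.28), np.float64(0.26)), (30, np.float64(0.35), np.float64(0.21)), (35, np.float64(0.41), np.float64(0.11)), (40, np.float64(0.44), np.float64(0.06)), (45, np.float64(0.42), np.float64(0.09)), (50, np.float64(0.4), np.float64(0.12)), (55, np.float64(0.37), np.float64(0.14))]
top64(0.24)), (25, np.float64(0.43), np.float64(0.23)), (30, np.float64(0.49), np.float64(0.19)), (35, np.float64(0.54), np.float64(0.12)), (40, np.float64(0.58), np.float64(0.05)), (45, np.float64(0.59), np.float64(0.03)), (50, np.float64(0.57), np.float64(0.04)), (55, np.float64(0.56), np.float64(0.06))]
```

>>> {"fn": "apply_moves", "kwargs": {"delta_pos": [[0,0,0],[0,0,0],[0,0,0],[0,0,0]], "twist": [0,0,0,0], "squeeze": 8}}

```text
t: 24.35
tool_pos: [0.4017, -0.3524, 0.2787]
orientation: [3.125, 0.323, 0.0]
force: [-0.4, 0.8, -2.5]
opening: 0.0303
gripper_force: 8.1
```

```bash
python3 go.py; python3 jt.py|cut -c1-3,330-700
```

```text
t 24.35 pos [ 0.4017 -0.3524  0.2787] a -1.365 q [-0.82 -0.06  1.62 -0.    1.58  0.55] F [-0.37  0.76 -2.51] tq [-0.05  0.28  0.04] open 0.0303 gf 8.1
sid64(0.26)), (25, np.float64(0.28), np.float64(0.26)), (30, np.float64(0.35), np.float64(0.21)), (35, np.float64(0.42), np.float64(0.11)), (40, np.float64(0.44), np.float64(0.06)), (45, np.float64(0.42), np.float64(0.09)), (50, np.float64(0.4), np.float64(0.12)), (55, np.float64(0.37), np.float64(0.14))]
top4(0.24)), (25, np.float64(0.43), np.float64(0.23)), (30, np.float64(0.49), np.float64(0.19)), (35, np.float64(0.54), np.float64(0.12)), (40, np.float64(0.58), np.float64(0.05)), (45, np.float64(0.59), np.float64(0.03)), (50, np.float64(0.57), np.float64(0.04)), (55, np.float64(0.56), np.float64(0.06))]
```

>>> {"fn": "apply_moves", "kwargs": {"delta_pos": [[0,0,0],[0,0,0],[0,0,0],[0,0,0]], "twist": [0,0,0,0], "squeeze": 6}}

```text
t: 24.95
tool_pos: [0.4017, -0.3524, 0.2786]
orientation: [3.125, 0.323, 0.0]
force: [-1.1, -0.6, -3.0]
opening: 0.0303
gripper_force: 6.3
```

```bash
sed -i 's/    print(n,r)/    k=max(r,key=lambda q:q[1]-q[2]); print(n,k[0],float(k[1]),float(k[2]))/' jt.py; python3 go.py; python3 jt.py
```

```text
t 24.95 pos [ 0.4017 -0.3524  0.2786] a -1.365 q [-0.82 -0.06  1.62  0.    1.58  0.55] F [-1.15 -0.59 -2.99] tq [-0.03  0.26 -0.02] open 0.0303 gf 6.3
side 30 0.38 0.05
top 35 0.5 0.02
```

>>> {"fn": "apply_moves", "kwargs": {"delta_pos": [[0,0,0],[0,0,0],[0,0,0],[0,0,0]], "twist": [0,0,0,0], "squeeze": 5}}

```text
t: 25.55
tool_pos: [0.4017, -0.3524, 0.2786]
orientation: [-3.125, -0.323, -0.0]
force: [0.4, -0.4, -3.1]
opening: 0.0306
gripper_force: 5.3
```

```bash
python3 go.py; python3 jt.py
```

```text
t 25.55 pos [ 0.4017 -0.3524  0.2786] a -1.365 q [-0.82 -0.06  1.62  0.    1.58  0.55] F [ 0.4  -0.4  -3.08] tq [0.01 0.22 0.03] open 0.0306 gf 5.3
side 30 0.38 0.05
top 35 0.51 0.02
```

>>> {"fn": "apply_moves", "kwargs": {"delta_pos": [[0,0,0],[0,0,0],[0,0,0],[0,0,0]], "twist": [0,0,0,0], "squeeze": 4}}

```text
t: 26.15
tool_pos: [0.4017, -0.3524, 0.2786]
orientation: [3.125, 0.323, 0.0]
force: [0.6, 0.7, -2.7]
opening: 0.0304
gripper_force: 4.3
```

```bash
cat > jt2.py <<'E'
from plant import robot
from fit import *
import sys
L=float(sys.argv[1]) if len(sys.argv)>1 else -2.937
tp=robot.read_state()["tool_pos"];g=tp-[0,0,.012]
def ml(t,H):
    u=np.array([np.sin(t)*np.cos(L),np.sin(t)*np.sin(L),np.cos(t)]); return jug(g-u*H,u)[:2]
cs=[robot.read_camera(n) for n in("side","top")]
ms=[hsv(c,(0,100,25),(13,255,255),(0,0,640,400))|hsv(c,(170,100,25),(180,255,255),(0,0,640,400)) for c in cs]
w=[(m>0).astype(float)-.3 for m in ms]
r=[]
for d in range(-15,52,3):
    for H in(.098,.102,.106,.110,.114,.118):
        s=[]
        for c,q in zip(cs,w):
            m=render(c,ml(np.radians(d),H))>.5; ring=(cv2.dilate(m.astype(np.uint8),np.ones((7,7)))>0)&~m
            s.append(q[m].sum()-q[ring].sum())
        r.append((s[0]+s[1],s[0],s[1],d,H))
for k in range(3): print(("both","side","top")[k],[(round(x[k]),x[3],x[4]) for x in sorted(r,key=lambda x:-x[k])[:3]])
c=cs[0];u,v=proj(c,[g-[0,0,.06]])[0].astype(int)
a=c["frame"][v-45:v+45,u-45:u+45,::-1]; c=cs[1];u,v=proj(c,[g-[0,0,.06]])[0].astype(int); b=c["frame"][v-45:v+45,u-45:u+45,::-1]
cv2.imwrite("pics/jj.png",cv2.resize(cv2.hconcat([a,b]),None,fx=4,fy=4,interpolation=2))
E
python3 go.py; python3 jt2.py
```

```text
t 26.15 pos [ 0.4017 -0.3524  0.2786] a -1.365 q [-0.82 -0.06  1.62 -0.    1.58  0.55] F [ 0.56  0.71 -2.73] tq [-0.04  0.15  0.05] open 0.0304 gf 4.3
both [(481, 24, 0.118), (469, 24, 0.114), (450, 27, 0.118)]
side [(199, 24, 0.118), (197, 24, 0.114), (190, 24, 0.11)]
top [(283, 27, 0.118), (282, 24, 0.118), (282, 27, 0.114)]
```

>>> {"fn": "apply_moves", "kwargs": {"delta_pos": [[0,0,0],[0,0,0],[0,0,0],[0,0,0],[0,0,0]], "twist": [0,0,0,0,0], "squeeze": 3}}

```text
t: 26.88
tool_pos: [0.4017, -0.3524, 0.2786]
orientation: [-3.125, -0.323, 0.0]
force: [0.5, -0.3, -3.0]
opening: 0.0301
gripper_force: 3.1
```

```bash
python3 go.py; python3 jt2.py
```

```text
t 26.88 pos [ 0.4017 -0.3524  0.2786] a -1.365 q [-0.82 -0.06  1.62  0.    1.58  0.55] F [ 0.54 -0.31 -2.95] tq [-0.03  0.18 -0.  ] open 0.0301 gf 3.1
both [(289, 15, 0.114), (288, 15, 0.118), (287, 15, 0.11)]
side [(128, 15, 0.118), (127, 15, 0.114), (127, 15, 0.11)]
top [(162, 15, 0.114), (160, 15, 0.11), (160, 15, 0.118)]
```

>>> {"fn": "apply_moves", "kwargs": {"delta_pos": [[1,0,0],[-1,0,0],[1,0,0],[-1,0,0],[1,0,0],[-1,0,0],[0,0,0],[0,0,0]], "twist": [0,0,0,0,0,0,0,0]}}

```text
t: 27.98
tool_pos: [0.4016, -0.3525, 0.2787]
orientation: [3.125, 0.322, 0.0]
force: [-0.6, 0.1, 0.2]
opening: 0.0001
gripper_force: 0.0
```

```bash
python3 go.py; python3 jt2.py
```

```text
t 27.98 pos [ 0.4016 -0.3525  0.2787] a -1.3653 q [-0.82 -0.06  1.62 -0.    1.58  0.55] F [-0.59  0.12  0.18] tq [-0.04  0.14  0.02] open 0.0001 gf 0.0
both [(-123, 12, 0.118), (-129, 15, 0.118), (-133, 9, 0.118)]
side [(-80, -3, 0.118), (-88, 0, 0.118), (-92, -6, 0.118)]
top [(-13, 15, 0.118), (-15, 18, 0.118), (-17, 18, 0.114)]
```

>>> {"fn": "apply_moves", "kwargs": {"delta_pos": [[0,0,-3],[0,-4,-3],[0,-5,0],[0,-5,0],[0,-5,0],[0,-5,0],[0,-4,0],[0,0,0]], "twist": [0,0,0,0,0,0,0,0], "gripper": 7}}

```text
t: 29.08
tool_pos: [0.3444, -0.0764, 0.3392]
orientation: [3.124, 0.328, 0.003]
force: [1.1, 0.4, -0.1]
opening: 0.0692
gripper_force: 0.0
```

```bash
python3 go.py;python3 - <<'E'
from plant import robot
from fit import *
f=[]
for n,u,v in(("top",340,160),("side",200,230)):
    c=robot.read_camera(n);np.savez(n+"2.npz",**c)
    im=cv2.resize(c["frame"][v:v+170,u:u+200,::-1],None,fx=2,fy=2.0,interpolation=2)
    for i in range(0,200,20): cv2.putText(im,str(u+i),(i*2,8),0,.28,(0,0,255))
    for j in range(20,170,20): cv2.putText(im,str(v+j),(0,j*2),0,.28,(0,0,255))
    f.append(im)
cv2.imwrite("pics/p10.png",cv2.hconcat(f))
E
```

```text
t 29.07 pos [ 0.3444 -0.0764  0.3392] a -1.3613 q [-0.36 -0.59  1.93  0.    1.8   1.  ] F [ 1.06  0.36 -0.07] tq [-0.01  0.1   0.01] open 0.0692 gf 0.0
```

View pics/p10.png

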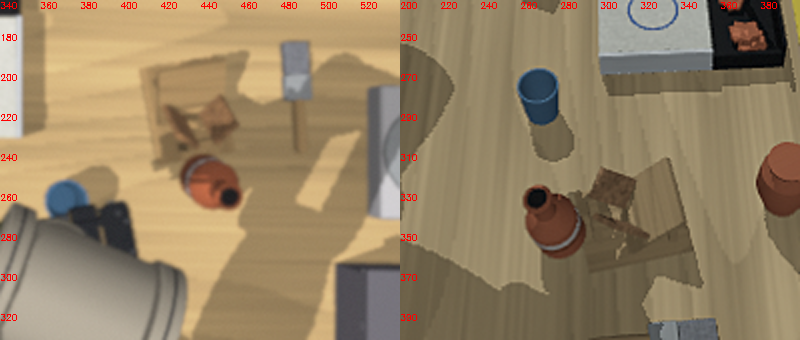

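```bash
cat > jf.py <<'E'
from fit import *
def cm(c,w):
    m=hsv(c,(0,100,25),(13,255,255),w)|hsv(c,(170,100,25),(180,255,255),w)
    m=cv2.morphologyEx(m,cv2.MORPH_CLOSE,np.ones((9,9)));k,l,st,_=cv2.connectedComponentsWithStats(m)
    return ((l==1+st[1:,4].argmax())*255).astype(np.uint8)
def run(C,W,p0):
    M=[cm(c,w) for c,w in zip(C,W)]
    ml=lambda p:jug(np.array([p[0],p[1],p[4]]),np.array([p[2],p[3],1.]))
    return [fit(C,M,ml,[*p0,a,b,z],[.01,.01,.15,.15,.01]) for a,b,z in((0,0,0.),(-.3,0,.02))]
E
python3 - <<'E'
from jf import *
np.set_printoptions(precision=4,suppress=True)
C=[load("top2"),load("side2")]
p0=onz(C[0],[[440,246]],.03)[0][:2];print(p0)
for r in run(C,[(425,228,465,268),(258,318,296,362)],p0):print(r)
o1,d1=ray(C[0],[[455,259]]);o2,d2=ray(C[1],[[267.5,329]]);s=np.linalg.lstsq(np.c_[d1[0],-d2[0]],o2-o1,rcond=None)[0];print("rim tri",o1+s[0]*d1[0],o2+s[1]*d2[0])
E
```

```text
[ 0.4142 -0.3454]
(array([ 0.4099, -0.3503, -0.1666, -0.0344,  0.0005]), np.float64(89.36384467512497), [623, 806])
(array([ 0.4094, -0.3511, -0.1616, -0.027 ,  0.0005]), np.float64(88.91760092272204), [623, 806])
rim tri [ 0.3829 -0.3576  0.1374] [ 0.3855 -0.3574  0.1372]
```

```bash
python3 go.py .391 -.3545 .12 -1.365
```

```text
t 29.18 pos [ 0.3447 -0.0783  0.3389] a -1.3637 q [-0.37 -0.58  1.93 -0.    1.8   1.  ] F [1.08 0.09 0.04] tq [-0.07  0.2  -0.03] open 0.0701 gf 0.0
twist 0.001
tool delta cm [-1.11 27.98 21.89]
```

>>> {"fn": "apply_moves", "kwargs": {"delta_pos": [[-0.1,3.5,0],[-0.2,4.5,0],[-0.2,4.5,0],[-0.2,4.5,0],[-0.2,4.5,0],[-0.1,4,2],[0,2.4,3],[0,0,3]], "twist": [0,0,0,0,0,0,0,0]}}

```text
t: 30.18
tool_pos: [0.3908, -0.3564, 0.2566]
orientation: [-3.125, -0.317, 0.002]
force: [0.8, 0.1, 0.9]
opening: 0.0703
gripper_force: 0.0
```

>>> {"fn": "apply_moves", "kwargs": {"delta_pos": [[0,0,2],[0,0,2],[0,0,0],[0,0,0]], "twist": [0,0,0,0]}}

```text
t: 30.68
tool_pos: [0.3922, -0.3537, 0.2198]
orientation: [3.124, 0.323, 0.002]
force: [0.0, 0.6, 0.0]
opening: 0.0699
gripper_force: 0.0
```

```bash
python3 go.py .391 -.3545 .12 -1.365
```

```text
t 30.68 pos [ 0.3922 -0.3537  0.2198] a -1.3647 q [-0.83 -0.05  1.72 -0.    1.47  0.53] F [0.04 0.55 0.04] tq [0.02 0.18 0.02] open 0.0699 gf 0.0
twist 0.0
tool delta cm [-0.13  0.05  9.98]
```

>>> {"fn": "apply_moves", "kwargs": {"delta_pos": [[-0.1,0,2.5],[0,0,3],[0,0,2.5],[0,0,1.3],[0,0,0.6],[0,0,0],[0,0,0]], "twist": [0,0,0,0,0,0,0]}}

```text
t: 31.55
tool_pos: [0.3913, -0.3542, 0.1208]
orientation: [3.124, 0.323, 0.002]
force: [0.3, -0.6, -1.0]
opening: 0.0698
gripper_force: 0.0
```

>>> {"fn": "apply_moves", "kwargs": {"delta_pos": [[0,0,0],[0,0,0],[0,0,0],[0,0,0],[0,0,0],[0,0,0],[0,0,0]], "twist": [0,0,0,0,0,0,0], "gripper": 0, "squeeze": 12}}

```text
t: 32.42
tool_pos: [0.3908, -0.3537, 0.1197]
orientation: [3.125, 0.323, 0.0]
force: [-0.2, -0.7, -0.4]
opening: 0.0391
gripper_force: 11.8
```

```bash
python3 go.py
```

```text
t 32.42 pos [ 0.3908 -0.3537  0.1197] a -1.365 q [-0.83  0.03  1.83 -0.    1.29  0.53] F [-0.19 -0.7  -0.36] tq [-0.19  0.09  0.03] open 0.0391 gf 11.8
```

>>> {"fn": "apply_moves", "kwargs": {"delta_pos": [[0,0,0],[0,0,0],[-0.3,0,-0.5],[-0.5,0,-1],[-0.8,0,-1.5],[-1,0,-1],[-1,0,-0.5],[0,0,0]], "twist": [0,0,0,0,0,0,0,0], "squeeze": 20}}

```text
t: 33.42
tool_pos: [0.3549, -0.3615, 0.1652]
orientation: [3.124, 0.321, 0.001]
force: [-0.3, -0.2, -2.7]
opening: 0.0381
gripper_force: 20.1
```

```bash
sed -i 's/g=tp-\[0,0,.012\]/g=tp.copy()/; s/(.098,.102,.106,.110,.114,.118)/(.11,.114,.118,.122,.126,.130)/' jt2.py; python3 go.py; python3 jt2.py
```

```text
t 33.42 pos [ 0.3549 -0.3615  0.1652] a -1.3661 q [-0.9  -0.07  1.84 -0.    1.37  0.47] F [-0.31 -0.19 -2.71] tq [-0.05  0.2   0.03] open 0.0381 gf 20.1
both [(143, 6, 0.13), (139, 6, 0.126), (136, 6, 0.122)]
side [(51, 6, 0.13), (50, 6, 0.126), (48, 6, 0.122)]
top [(92, 6, 0.13), (89, 6, 0.126), (88, 6, 0.118)]
```

>>> {"fn": "apply_moves", "kwargs": {"delta_pos": [[-1,0,0],[-1,0,1],[0,0,1.5],[0,0,1],[0,0,0.4],[0,0,0.2],[0,0,0.2],[0,0,0]], "twist": [0,0,0,0,0,0,0,0]}}

```text
t: 34.52
tool_pos: [0.3361, -0.3652, 0.1219]
orientation: [3.125, 0.323, 0.0]
force: [-0.2, -0.8, -2.2]
opening: 0.0384
gripper_force: 20.1
```

```bash
python3 go.py
```

```text
t 34.52 pos [ 0.3361 -0.3652  0.1219] a -1.3649 q [-0.93 -0.06  1.91  0.    1.29  0.43] F [-0.23 -0.79 -2.2 ] tq [ 0.01  0.16 -0.01] open 0.0384 gf 20.1
```

>>> {"fn": "apply_moves", "kwargs": {"delta_pos": [[0,0,0.1],[0,0,0.1],[0,0,0.1],[0,0,0]], "twist": [0,0,0,0]}}

```text
t: 35.02
tool_pos: [0.3363, -0.3654, 0.1193]
orientation: [3.124, 0.323, 0.001]
force: [0.5, 0.2, 3.2]
opening: 0.0386
gripper_force: 20.0
```

>>> {"fn": "apply_moves", "kwargs": {"delta_pos": [[0,0,0.1],[0,0,0.1],[0,0,0]], "twist": [0,0,0]}}

```text
t: 35.4
tool_pos: [0.3372, -0.3663, 0.119]
orientation: [3.122, 0.322, 0.004]
force: [0.7, 3.0, 12.7]
opening: 0.0382
gripper_force: 20.0
```

>>> {"fn": "apply_moves", "kwargs": {"delta_pos": [[0,0,-0.1],[0,0,0],[0,0,0],[0,0,0],[0,0,0],[0,0,0]], "twist": [0,0,0,0,0,0], "gripper": 7}}

```text
t: 36.15
tool_pos: [0.3359, -0.3651, 0.1176]
orientation: [-3.125, -0.323, 0.0]
force: [0.2, 0.2, -1.3]
opening: 0.0699
gripper_force: 0.0
```

>>> {"fn": "apply_moves", "kwargs": {"delta_pos": [[0,0,-2],[0,0,-4],[0,0,-4],[0,-4,-4],[0,-5,0],[0,-5,0],[0,-5,0],[0,-5,0]], "twist": [0,0,0,0,0,0,0,0]}}

```text
t: 37.15
tool_pos: [0.2864, -0.1288, 0.2577]
orientation: [3.125, 0.322, 0.001]
force: [1.4, 0.2, 0.5]
opening: 0.0701
gripper_force: 0.0
```

```bash
cat > jl.py <<'E'
from jf import *
from plant import robot
import sys
np.set_printoptions(precision=4,suppress=True)
x,y,z=map(float,sys.argv[1:4])
C=[robot.read_camera("top"),robot.read_camera("side")];W=[]
for c in C:
    u,v=proj(c,[[x,y,z+.06]])[0].astype(int); W.append((u-32,v-32,u+32,v+32))
for r in run(C,W,[x,y])[:1]: print(r)
cv2.imwrite("pics/jl.png",np.hstack([cm(c,w)[w[1]:w[3],w[0]:w[2]] for c,w in zip(C,W)]))
E
python3 go.py; python3 jl.py .345 -.365 0
```

```text
t 37.15 pos [ 0.2864 -0.1288  0.2577] a -1.3657 q [-0.59 -0.73  2.16  0.    1.71  0.78] F [1.36 0.22 0.52] tq [-0.05  0.14  0.01] open 0.0701 gf 0.0
(array([ 0.3465, -0.3638,  0.0179, -0.0104, -0.0043]), np.float64(99.43486351403307), [569, 777])
```

```bash
python3 go.py .3465 -.364 .135 -1.365
```

```text
t 37.25 pos [ 0.2866 -0.1273  0.2581] a -1.3616 q [-0.58 -0.74  2.16  0.    1.71  0.78] F [ 0.56 -1.27 -0.53] tq [-0.01  0.13  0.08] open 0.07 gf 0.0
twist 0.003
tool delta cm [ 1.03 24.39 12.31]
```

>>> {"fn": "apply_moves", "kwargs": {"delta_pos": [[0.1,2,0],[0.2,4,0],[0.2,4.5,0],[0.2,4.5,0],[0.2,4.5,0],[0.1,4,0],[0,1,2],[0,0,3]], "twist": [0,0,0,0,0,0,0,0]}}

```text
t: 38.25
tool_pos: [0.3469, -0.3701, 0.2075]
orientation: [3.124, 0.32, 0.001]
force: [-0.6, 0.7, 0.2]
opening: 0.0698
gripper_force: 0.0
```

```bash
python3 go.py .3465 -.364 .135 -1.365
```

```text
t 38.25 pos [ 0.3469 -0.3701  0.2075] a -1.3663 q [-0.92 -0.1   1.79 -0.    1.45  0.45] F [-0.58  0.66  0.15] tq [ 0.01  0.17 -0.  ] open 0.0698 gf 0.0
twist -0.001
tool delta cm [ 0.09 -0.61  7.25]
```

>>> {"fn": "apply_moves", "kwargs": {"delta_pos": [[0,-0.3,2],[0,0,2],[0,0,1.5],[0,0,1.2],[0,0,0],[0,0,0]], "twist": [0,0,0,0,0,0]}}

```text
t: 39.0
tool_pos: [0.3465, -0.3654, 0.1413]
orientation: [3.124, 0.323, 0.001]
force: [0.7, -0.9, 0.7]
opening: 0.0703
gripper_force: 0.0
```

```bash
python3 go.py .3465 -.364 .135 -1.365
```

```text
t 39.0 pos [ 0.3465 -0.3654  0.1413] a -1.365 q [-0.91 -0.06  1.87  0.    1.33  0.45] F [ 0.69 -0.89  0.69] tq [-0.02  0.17 -0.04] open 0.0703 gf 0.0
twist 0.0
tool delta cm [ 0.03 -0.14  0.63]
```

>>> {"fn": "apply_moves", "kwargs": {"delta_pos": [[0,0,0],[0,0,0],[0,0,0],[0,0,0],[0,0,0],[0,0,0],[0,0,0]], "twist": [0,0,0,0,0,0,0], "gripper": 0, "squeeze": 15}}

```text
t: 39.88
tool_pos: [0.3462, -0.3651, 0.1408]
orientation: [3.125, 0.323, 0.0]
force: [-0.1, 0.1, 2.8]
opening: 0.0386
gripper_force: 15.0
```

```bash
python3 go.py
```

```text
t 39.88 pos [ 0.3462 -0.3651  0.1408] a -1.3649 q [-0.91 -0.06  1.87  0.    1.33  0.45] F [-0.15  0.12  2.79] tq [ 0.21  0.22 -0.02] open 0.0386 gf 15.0
```

>>> {"fn": "apply_moves", "kwargs": {"delta_pos": [[0,0,0],[0,0,-0.5],[0,0,-1.5],[0,0,-2.5],[0,0,-3],[0,0,-3],[0,0,-2],[0,0,-1]], "twist": [0,0,0,0,0,0,0,0], "squeeze": 25}}

```text
t: 40.88
tool_pos: [0.3464, -0.3653, 0.2772]
orientation: [3.124, 0.323, 0.001]
force: [-0.5, -0.8, -2.5]
opening: 0.0383
gripper_force: 25.0
```

```bash
python3 go.py .5513 .0215 .28 -1.365
```

```text
t 40.88 pos [ 0.3464 -0.3653  0.2772] a -1.365 q [-0.91 -0.15  1.7   0.    1.58  0.45] F [-0.54 -0.84 -2.53] tq [-0.04  0.17 -0.04] open 0.0383 gf 25.0
twist 0.0
tool delta cm [ 27.96 -33.68  -0.28]
```

>>> {"fn": "apply_moves", "kwargs": {"delta_pos": [[0.4,-0.5,0],[0.9,-1.1,0],[1.4,-1.7,0],[1.8,-2.2,0],[2.0,-2.4,0],[2.1,-2.5,0],[2.1,-2.5,0],[2.1,-2.5,0]], "twist": [0,0,0,0,0,0,0,0]}}

```text
t: 41.88
tool_pos: [0.44, -0.1859, 0.2743]
orientation: [-3.124, -0.323, 0.002]
force: [0.0, -0.2, -3.2]
opening: 0.0379
gripper_force: 25.0
```

>>> {"fn": "apply_moves", "kwargs": {"delta_pos": [[2.1,-2.5,0],[2.1,-2.5,0],[2.1,-2.5,0],[2.1,-2.5,0],[2.0,-2.4,0],[1.8,-2.2,0],[1.4,-1.7,0],[0.9,-1.1,0]], "twist": [0,0,0,0,0,0,0,0]}}

```text
t: 42.88
tool_pos: [0.5459, 0.0137, 0.2743]
orientation: [-3.124, -0.325, 0.003]
force: [0.4, -0.1, -2.8]
opening: 0.0385
gripper_force: 25.0
```

>>> {"fn": "apply_moves", "kwargs": {"delta_pos": [[0.5,-0.5,0],[0,0,0],[0,0,0]], "twist": [0,0,0]}}

```text
t: 43.25
tool_pos: [0.55, 0.0172, 0.2756]
orientation: [3.125, 0.322, -0.0]
force: [-0.6, -0.5, -2.7]
opening: 0.0382
gripper_force: 25.0
```

```bash
python3 go.py .5513 .0215 .181 -1.365; python3 jt2.py
```

```text
t 43.25 pos [0.55   0.0172 0.2756] a -1.3656 q [-0.06 -0.02  1.58 -0.    1.58  1.3 ] F [-0.58 -0.46 -2.72] tq [-0.03  0.19  0.01] open 0.0382 gf 25.0
twist -0.001
tool delta cm [ 0.21 -0.39  9.46]
both [(283, 0, 0.13), (266, 3, 0.13), (253, 0, 0.126)]
side [(321, 0, 0.13), (304, 3, 0.13), (291, -3, 0.13)]
top [(-38, 0, 0.126), (-38, 3, 0.13), (-39, 0, 0.13)]
```

>>> {"fn": "apply_moves", "kwargs": {"delta_pos": [[0.1,-0.2,0.5],[0.1,-0.1,1.2],[0,0,1.8],[0,0,2],[0,0,1.6],[0,0,1],[0,0,0.5],[0,0,0]], "twist": [0,0,0,0,0,0,0,0]}}

```text
t: 44.35
tool_pos: [0.5516, 0.0211, 0.1896]
orientation: [-3.125, -0.323, 0.0]
force: [-0.8, -0.3, -2.8]
opening: 0.0379
gripper_force: 25.0
```

>>> {"fn": "apply_moves", "kwargs": {"delta_pos": [[0,0,0.1],[0,0,0.1],[0,0,0]], "twist": [0,0,0]}}

```text
t: 44.72
tool_pos: [0.5517, 0.0211, 0.1879]
orientation: [3.125, 0.323, 0.001]
force: [-1.3, 0.5, -1.9]
opening: 0.0382
gripper_force: 25.0
```

```bash
python3 go.py .5513 .0215 .181 -1.365
```

```text
t 44.73 pos [0.5517 0.0211 0.1879] a -1.365 q [-0.05  0.03  1.69 -0.    1.41  1.31] F [-1.3   0.49 -1.92] tq [-0.03  0.16  0.03] open 0.0382 gf 25.0
twist 0.0
tool delta cm [-0.03 -0.05  0.69]
```

>>> {"fn": "apply_moves", "kwargs": {"delta_pos": [[0,0,0.15],[0,0,0.15],[0,0,0.1],[0,0,0]], "twist": [0,0,0,0]}}

```text
t: 45.22
tool_pos: [0.5515, 0.0211, 0.1835]
orientation: [-3.125, -0.323, 0.0]
force: [0.3, -0.0, -1.8]
opening: 0.0382
gripper_force: 25.0
```

>>> {"fn": "apply_moves", "kwargs": {"delta_pos": [[0,0,0.1],[0,0,0],[0,0,0]], "twist": [0,0,0]}}

```text
t: 45.6
tool_pos: [0.5516, 0.0211, 0.1827]
orientation: [3.125, 0.323, 0.0]
force: [-0.7, 0.6, -2.8]
opening: 0.0383
gripper_force: 25.0
```

>>> {"fn": "apply_moves", "kwargs": {"delta_pos": [[0,0,0.1],[0,0,0],[0,0,0]], "twist": [0,0,0]}}

```text
t: 45.98
tool_pos: [0.5516, 0.0211, 0.1816]
orientation: [3.125, 0.323, -0.0]
force: [-0.2, 0.7, -2.3]
opening: 0.0382
gripper_force: 25.0
```

>>> {"fn": "apply_moves", "kwargs": {"delta_pos": [[0,0,0.05],[0,0,0],[0,0,0]], "twist": [0,0,0]}}

```text
t: 46.35
tool_pos: [0.5516, 0.0211, 0.1811]
orientation: [3.125, 0.323, -0.0]
force: [-0.5, -0.4, -2.9]
opening: 0.0384
gripper_force: 25.0
```

>>> {"fn": "apply_moves", "kwargs": {"delta_pos": [[0,0,0.05],[0,0,0],[0,0,0]], "twist": [0,0,0]}}

```text
t: 46.72
tool_pos: [0.5517, 0.0211, 0.1808]
orientation: [3.125, 0.323, 0.0]
force: [-0.3, 0.6, -0.9]
opening: 0.038
gripper_force: 25.0
```

>>> {"fn": "apply_moves", "kwargs": {"delta_pos": [[0,0,0.04],[0,0,0],[0,0,0]], "twist": [0,0,0], "squeeze": 8}}

```text
t: 47.1
tool_pos: [0.5519, 0.0211, 0.1808]
orientation: [3.125, 0.323, 0.001]
force: [-1.1, 0.4, 4.7]
opening: 0.0392
gripper_force: 8.0
```

>>> {"fn": "apply_moves", "kwargs": {"delta_pos": [[0,0,0],[0,0,0],[0,0,0],[0,0,0],[0,0,0]], "twist": [0,0,0,0,0], "gripper": 7}}

```text
t: 47.72
tool_pos: [0.5515, 0.0211, 0.1802]
orientation: [-3.125, -0.323, 0.0]
force: [0.6, 0.0, -0.3]
opening: 0.0698
gripper_force: 0.0
```

>>> {"fn": "apply_moves", "kwargs": {"delta_pos": [[0,0,-1],[0,0,-2],[0,0,-3],[0,0,-4],[-4,0,-3],[-5,0,0],[-5,0,0],[-3,0,0]], "twist": [0,0,0,0,0,0,0,0]}}

```text
t: 48.72
tool_pos: [0.3838, -0.0139, 0.3123]
orientation: [3.124, 0.322, 0.005]
force: [0.9, 0.0, 0.5]
opening: 0.0701
gripper_force: 0.0
```

```bash
python3 go.py; python3 jl.py .5516 .021 .04
```

```text
t 48.73 pos [ 0.3838 -0.0139  0.3123] a -1.3652 q [-0.17 -0.5   1.92 -0.    1.72  1.2 ] F [0.87 0.05 0.54] tq [-0.02  0.13  0.  ] open 0.0701 gf 0.0
(array([ 0.5553,  0.0265, -0.0324, -0.0386,  0.0352]), np.float64(103.29936178392927), [447, 629])
```

```bash
python3 -c "
from plant import robot
print(robot.close_job())"
```

```text
the job is handed in; nothing more can be done
None
```

The job is handed in with chips in the tray, the scraper on its mat and the jug upright on the plate within about 7 mm of the circle's centre by camera estimate, but I dropped the jug about 0.15 m beside the cradle while righting it in the grip and regrasped it, so the "never drop it" condition was broken and a knock over the force limit can't be ruled out.

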